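# Bring the culture dish under the swing magnifier

## Robot

A 6-joint arm with a two-finger parallel gripper is mounted at the origin on the work surface. World frame = base frame: x ahead of the robot, y to its left, z up, the work surface at z = 0. Lengths are in m, angles in degrees, forces in N, time in s.
With the tool pointing down it reaches from about 0.25 to 0.725 m from the base axis. Payload 9.7 kg.
Tool frame: the origin (TCP) lies at the very end of the fingers, on their centre line; the grasp point (between the pads) lies 19 mm behind it (bot.grip_depth is the distance from the TCP to the grasp point, in m); z points along the fingers, y is the direction in which the jaws open and shut (so a half turn about z gives the same grasp; the last joint's range is limited). The gripper opens to 85 mm and grips with 20 to 120 N. Pads are 22 mm wide; open, the fingers measure 114 mm over their backs; the gripper's body (76 mm by 85 mm) begins 54 mm behind the grasp point. The pads swing forward as they close: fully open they stand 13 mm farther back than shut.
Start: joints at [-64.63, 4.979, 10.078, 95.1, 0, 90], TCP at [0.236, -0.497, 0.231] pointing down, gripper open.
Joint ranges: [-179.16, 179.16], [-48.56, 103.87], [-65.8, 70.77], [-126.05, 130.52], [-82.76, 87.17], [-180, 180]. Speed limits (degrees/s): [127.2, 127.2, 147.25, 180, 180, 180].

## Interface

Orientations are given as [roll, pitch, yaw] about the fixed x, y, z axes, in that order (R = Rz(yaw) Ry(pitch) Rx(roll)).
In Python, from workcell import telemetry, optics, order, bot gives the robot as it stands. The module is installed in compiled form; this text tells all that it offers.
- The arm moves only by the shell command python3 -m inch 'ROWS' [FORCE]. ROWS is JSON, a list of rows, each a list of 7 numbers: the shift along the tool's x, y, z in m, then the turn, a rotation vector about the tool's x, y, z in rad, then the closure, from 0 (fully open) to 1 (shut). In form: [[tx, ty, tz, rx, ry, rz, grip], ...]. A call has 1 to 12 rows; each row is the pose to reach, as a shift and turn from the pose commanded when the call began, along the tool's axes at that moment; what a row does not reach only later rows make up. A row lasts 1/12 s, in which the tool goes at most 41.7 mm and 7.16 degrees, less where a joint would pass 70% of its speed; a pose out of reach is approached as far as the arm can. A call with a gripper value outside its range is refused whole. The fingers move at their own pace and stop on an object; FORCE is the grip in N (left out, the last holds). Time passes only in rows, so rows that repeat a pose let the fingers close. It gives the time, the measured TCP pose, the force and the opening at its end, in the units of the state.
- telemetry.get_obs(): the state, without advancing time (a new reading comes with each control period).
- optics.camera(name): name is "scene" or "side" or "wrist"; returns (picture, depth): 420x560x3 uint8, red, green, blue; 420x560 float32, m along the optical axis (not along the pixel's ray), 0 where there is no reading.
- optics.camera_info(name): a dict with "camera_matrix" (3x3 intrinsics, pixels), "k1" (the pictures are not rectified: a ray, as slopes to the right and down, at radius r is drawn at 1 + k1 r^2 times it, then the intrinsics apply), "xyz" and "attitude" of the camera in the world; the wrist camera has in their place "mount" (4x4, takes a point from camera to tool coordinates, whose origin is the TCP and whose axes are the flange's). Camera axes: x right, y down, z forward; pixel columns grow to the right and rows downward; lengths in m; the calibration is good to about 2 mm. A picture is of the moment at which its call begins: read the wrist's pose just before it. camera_info takes no time and is no camera call.
- order.job_done(): hands the job in, once; it reports no verdict.
The state is a dict: "time": time; "q": joint angles; "qd": joint speeds; "joint_efforts": joint torques, N m; "ee_pos": TCP position; "tcp_rot": TCP orientation; "wrist_force": force on the tool from outside, world axes, zero at the start; "torque": the same for the moment, N m; "opening": finger opening in m.
Only numpy, scipy, OpenCV 4.12 (cv2) and the standard library are available. Lean on these libraries where they do the work, as an engineer would, in place of code of your own. Each camera call takes 0.05 s, during which the arm holds its last target. There are 200 camera calls.

## Task

First push the three-armed carousel round by a spoke, with one fingertip, until the holder with the flat covered dish stands over the round lit window, wholly inside the window's rim; leave it there. Then push the magnifier's swing arm round until its lens is centred over that dish. Grasp and lift nothing, do not touch the dish itself, leave the dish and the little steel cup in their holders, and do not disturb the other things on the bench.

Things in the scene. Friction and masses are not known exactly. Their poses are not given: they have to be found in the camera images.
- station: The fixed inspection station: a white base 6 mm thick (8 mm at the window) carrying carousel, window and magnifier. Origin on the bench, on the carousel's axis; its y axis points along the base to the window's centre, 120 mm off, and on to the magnifier's pivot, 230 mm off.
- carousel_axis (a point): Vertical axis of the carousel, 34 mm above the bench. Aluminium hub (36 mm across, top at 48 mm) with three straight spokes 120 degrees apart, each a bar 10 mm wide and 12 mm high (z 28 to 40 mm) that runs out to a round holder at 82 mm from the axis. Below the spokes is only the base and a thin post under the hub: a fingertip can go down between spokes to 15 mm above the bench.
- carousel: The turning carousel; origin on its axis at bench level, its own y axis points along the spoke that carries the dish, so it points the station's y way when the dish's holder is centred over the window. It turns endlessly either way and starts 0.8 rad or more from there. Stays where it is left: about 0.1 N m of friction (2 N at mid spoke), but pushed briskly it coasts on a little.
- dish_spoke (a point): Middle of the spoke that carries the dish, 55 mm from the carousel axis, 34 mm above the bench.
- cup_spoke (a point): Same point on the spoke that carries the little steel cup.
- empty_spoke (a point): Same point on the spoke whose holder is empty.
- dish_seat (a point): Centre of the floor of the dish's holder, 28 mm above the bench, 120 mm from the carousel axis. The three holders are round, 77 mm across, a raised rim (top at 34 mm) with an open star of bars for a floor.
- cup_seat (a point): Centre of the floor of the cup's holder, 28 mm above the bench.
- window (a point): Centre of the round, glowing cream window (92 mm across, dark rim) in the white base; its face is 8 mm above the bench. The holder passes 16 mm above it.
- lens_pivot (a point): On the vertical pivot of the magnifier arm, 73 mm above the bench; hub 28 mm across, top at 84 mm. Its axes are those of the station.
- lens (a point): Centre of the magnifier lens, 73 mm above the bench, 110 mm from the pivot; clear lens in a round black frame 78 mm across (z 68 to 78 mm).
- lens_bar (a point): Middle of the straight black bar between pivot and lens frame, 55 mm from the pivot; the bar is 10 mm wide and 14 mm high (z 66 to 80 mm). The lens passes 24 mm above the dish.
- lens_arm (a joint): Angle of the magnifier arm, rad, positive anticlockwise seen from above; 0 puts the lens over the window's centre. Starts parked on the robot's side, -1.9 to -1.1; stops at -2.2 and +0.6. Stays where it is left: about 0.1 N m of friction.
- dish: Flat covered culture dish, 60 mm across and 16 mm high, loose in its holder on the carousel. Origin: centre of its underside.
- cup: Little steel cup, 38 mm across and 23 mm high, loose in the next holder anticlockwise from the dish. Origin: centre of its underside.
- beaker_a: White open sample beaker, 62 mm across, 70 mm high, on the bench beside the window. Origin: centre of its underside (so for all below).
- beaker_b: The same kind of beaker, near the magnifier's pivot.
- kidney_dish: Steel kidney dish, about 190 by 90 by 37 mm.
- pipette: Hand pipette lying on the bench between the robot and the carousel, about 245 mm long, 26 mm thick.
- dish_stack: Stack of three covered dishes on the bench past the magnifier, 60 mm across, 47 mm high.
- jar: Amber jar, 56 mm across, 75 mm high, beyond the carousel.
There are look-alikes about, which are no part of the job. Of the things like the cup, leave any that is brown; of the rest the larger one is meant.

How it is judged:
By the outcome, as a careful person would: the job done as asked, in the order asked, and still so for the second after the job is handed in, with the robot touching nothing.
It also fails if it takes over 58 s, if anything falls off the work surface, if the arm or the gripper's body presses on something with over 40 N, if the wrist force passes 120 N, or if a joint passes its speed limit or range.

## Working session

There is one attempt and no reset: what is moved stays moved. The work goes in short steps, Python scripts to look and compute and a shell command to move; the robot and the scene stay as the last step left them, time stands still between calls to the robot, and variables do not carry over. Pictures are saved under pics/ and viewed, about 8 in all and at most 12, crops included, and the job is handed in when it is done.

```bash
mkdir -p pics; cat > h.py <<'E'
import numpy as np,cv2
from scipy.spatial.transform import Rotation as R
from workcell import telemetry,optics,order,bot
def snap(n,f=None):
    o=telemetry.get_obs(); p,d=optics.camera(n); i=optics.camera_info(n)
    if f: cv2.imwrite('pics/'+f+'.png',p[...,::-1]); np.savez('pics/'+f+'.npz',p=p,d=d)
    return o,p,d,i
def ext(i,o):
    if 'mount' in i:
        T=np.eye(4);T[:3,:3]=rot(o['tcp_rot']).as_matrix();T[:3,3]=o['ee_pos'];return T@np.array(i['mount'])
    T=np.eye(4);T[:3,:3]=rot(i['attitude']).as_matrix();T[:3,3]=i['xyz'];return T
def rot(a):
    return R.from_euler('xyz',a,degrees=True)
def rays(i,uv):
    K=np.array(i['camera_matrix']);uv=np.atleast_2d(uv).astype(float)
    s=(uv-[K[0,2],K[1,2]])/[K[0,0],K[1,1]];u=s.copy()
    for _ in range(20): u=s/(1+i['k1']*(u**2).sum(1,keepdims=True))
    return np.c_[u,np.ones(len(u))]
def atz(i,o,uv,z):
    T=ext(i,o);r=rays(i,uv)@T[:3,:3].T;c=T[:3,3];return c+r*((z-c[2])/r[:,2])[:,None]
def cloud(i,o,d):
    v,u=np.mgrid[:d.shape[0],:d.shape[1]];T=ext(i,o)
    P=(rays(i,np.c_[u.ravel(),v.ravel()])*d.reshape(-1,1))@T[:3,:3].T+T[:3,3]
    P[d.ravel()==0]=np.nan
    return P.reshape(d.shape+(3,))
E
python3 - <<'E'
from h import *
for n in ('scene','side'):
    o,p,d,i=snap(n,n+'0');print(n,i)
print(o, optics.camera_info('wrist'))
a=cv2.imread('pics/scene0.png');b=cv2.imread('pics/side0.png')
E
```

```text
scene {'camera_matrix': array([[529.65153571,   0.        , 277.00049452],
       [  0.        , 529.65153571, 210.99174921],
       [  0.        ,   0.        ,   1.        ]]), 'k1': 0.0157472241972523, 'xyz': array([ 1.42234948, -0.18420559,  0.90626935]), 'attitude': array([-133.70549898,    0.47890233,   81.80692736])}
side {'camera_matrix': array([[473.80196537,   0.        , 290.93472446],
       [  0.        , 473.80196537, 209.30361824],
       [  0.        ,   0.        ,   1.        ]]), 'k1': -0.15372782239446034, 'xyz': array([0.12780172, 0.83100412, 0.75736938]), 'attitude': array([-125.22629078,   -1.28853099, -152.37192901])}
{'time': 0.05, 'q': array([-6.46297220e+01,  5.00958092e+00,  1.00328527e+01,  9.50996567e+01,
       -2.98553441e-04,  9.00015220e+01]), 'qd': array([-0.01127178,  0.02190072,  0.13201637, -0.01783567,  0.01314765,
       -0.08523049]), 'joint_efforts': array([ 5.21598249e-04, -5.22080255e+01,  4.66119862e+01,  1.67643809e-02,
        3.79834319e-05, -1.24249402e-05]), 'ee_pos': array([ 0.23555164, -0.49673893,  0.23058331]), 'tcp_rot': array([-1.79923615e+02,  3.00582214e-04,  2.53687564e+01]), 'wrist_force': array([ 0.61852328, -0.46449284,  0.17928108]), 'torque': array([-0.00964317,  0.0398904 , -0.02151401]), 'opening': 0.0856430767919978} {'camera_matrix': array([[372.12644831,   0.        , 280.56530151],
       [  0.        , 372.12644831, 215.17109791],
       [  0.        ,   0.        ,   1.        ]]), 'k1': -0.004493169038025529, 'mount': array([[ 8.26510862e-06, -9.62139196e-01, -2.72558556e-01,
         6.99076826e-02],
       [ 9.99999303e-01,  3.29687408e-04, -1.13348148e-03,
         3.73780855e-04],
       [ 1.18042608e-03, -2.72558357e-01,  9.62138529e-01,
        -1.41874575e-01],
       [ 0.00000000e+00,  0.00000000e+00,  0.00000000e+00,
         1.00000000e+00]])}
```

View pics/scene0.png

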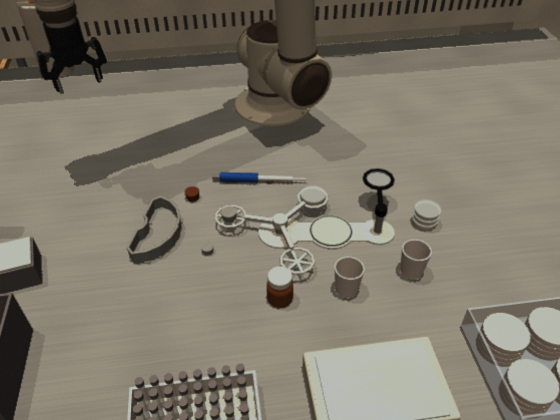

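View pics/side0.png

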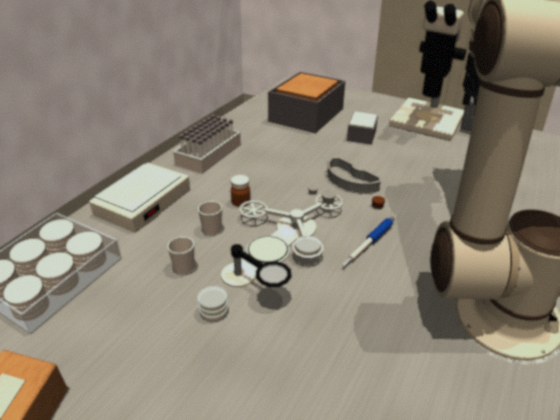

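The scene view shows the hub at (279,222), the dish holder at (312,200), the cup holder at (230,217), the empty holder at (297,261), the window at (331,232), the magnifier pivot at (380,210) and the lens at (378,180). The side view agrees with this.

```bash
cat > m.py <<'E'
from h import *
i=optics.camera_info('scene');z=np.load('pics/scene0.npz')
for n,uv,h in [('hub',(280,219),.048),('dish',(312,197),.044),('cupseat',(230,216),.034),('empty',(297,261),.034),('window',(331,232),.008),('pivot',(380,209),.084),('lens',(378.5,179),.073),('beakA',(349,266),.07),('beakB',(415,249),.07),('jar',(280,275),.075),('stack',(428,209),.047),('pipL',(214,177),.013),('pipR',(305,180),.013)]:
    print(n,atz(i,None,uv,h)[0].round(4))
P=cloud(i,None,z['d'])
p=z['p'].astype(int)
# window blob / hub by height
from scipy.optimize import least_squares
def circ(m,name):
    q=P[m][:,:2]; print(name,m.sum(),q.mean(0).round(4),(q.min(0)+q.max(0)).round(4)/2,np.ptp(q,0).round(4))
Z=P[...,2];v,u=np.mgrid[:420,:560]
def box(a,b,c,d):return (u>a)&(u<b)&(v>c)&(v<d)
circ(box(355,400,165,200)&(Z>.06)&(Z<.09),'lens')
circ(box(368,392,200,222)&(Z>.079)&(Z<.095),'pivot')
circ(box(268,292,210,228)&(Z>.043)&(Z<.053),'hub')
circ(box(298,328,185,208)&(Z>.040)&(Z<.05),'dish')
circ(box(212,248,203,232)&(Z>.029)&(Z<.04),'cuph')
circ(box(278,317,245,276)&(Z>.029)&(Z<.04),'empty')
E
python3 m.py
python3 - <<'E'
import cv2
a=cv2.imread('pics/scene0.png')[150:300,190:450]
cv2.imwrite('pics/c0.png',cv2.resize(a,None,fx=3,fy=3,interpolation=cv2.INTER_CUBIC))
E
```

```text
hub [ 0.56   -0.0603  0.048 ]
dish [0.4926 0.028  0.044 ]
cupseat [ 0.5182 -0.1736  0.034 ]
empty [ 0.6799 -0.0409  0.034 ]
window [0.5811 0.0577 0.008 ]
pivot [0.5984 0.1615 0.084 ]
lens [0.4846 0.1923 0.073 ]
beakA [0.7398 0.0567 0.07  ]
beakB [0.7148 0.2058 0.07  ]
jar [ 0.7463 -0.0878  0.075 ]
stack [0.5783 0.288  0.047 ]
pipL [ 0.3437 -0.2032  0.013 ]
pipR [0.3919 0.0301 0.013 ]
lens 598 [0.4915 0.1901] [0.5058  0.19175] [0.1195 0.0758]
pivot 103 [0.5909 0.1668] [0.58685 0.16665] [0.0372 0.026 ]
hub 148 [ 0.5578 -0.0599] [ 0.5557  -0.05715] [0.0389 0.0428]
dish 379 [0.4831 0.0317] [0.48395 0.0282 ] [0.0704 0.0706]
cuph 252 [ 0.5201 -0.172 ] [ 0.514   -0.17295] [0.0769 0.0775]
empty 282 [ 0.6722 -0.0376] [ 0.6738  -0.03895] [0.0808 0.0748]
```

View pics/c0.png

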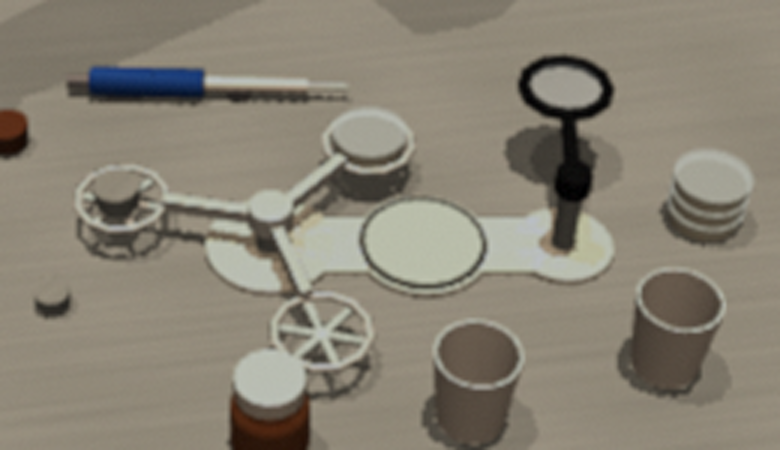

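```bash
cat > to.py <<'E'
import sys
from h import *
# usage: to.py x y z yaw  -> shift/turn in current tool axes
x,y,z,yaw=map(float,sys.argv[1:5]);o=telemetry.get_obs()
A=rot(o['tcp_rot']);B=rot([180,0,yaw])
print('t',o['time'],'pos',o['ee_pos'].round(4),'rot',o['tcp_rot'].round(2),'F',o['wrist_force'].round(1))
print((A.inv().apply(np.array([x,y,z])-o['ee_pos'])).round(4),(A.inv()*B).as_rotvec().round(4))
E
python3 to.py .532 .086 .33 129.5
```

```text
t 0.1 pos [ 0.2356 -0.4968  0.2307] rot [-179.93    0.     25.37] F [ 0.5 -0.5  0.4]
[ 0.5175 -0.3997 -0.0989] [-8.0000e-04 -1.0000e-03 -1.8174e+00]
```

```bash
python3 -m inch '[[0.5175,-0.3997,-0.1,0,0,-1.8174,1],[0.5175,-0.3997,-0.1,0,0,-1.8174,1],[0.5175,-0.3997,-0.1,0,0,-1.8174,1],[0.5175,-0.3997,-0.1,0,0,-1.8174,1],[0.5175,-0.3997,-0.1,0,0,-1.8174,1],[0.5175,-0.3997,-0.1,0,0,-1.8174,1],[0.5175,-0.3997,-0.1,0,0,-1.8174,1],[0.5175,-0.3997,-0.1,0,0,-1.8174,1],[0.5175,-0.3997,-0.1,0,0,-1.8174,1],[0.5175,-0.3997,-0.1,0,0,-1.8174,1],[0.5175,-0.3997,-0.1,0,0,-1.8174,1],[0.5175,-0.3997,-0.1,0,0,-1.8174,1]]'; python3 to.py .532 .086 .33 129.5
```

```text
time: 1.1
ee_pos: [0.46, -0.0543, 0.3071]
tcp_rot: [180.0, 0.0, 111.7]
wrist_force: [0.4, -0.7, -0.5]
opening: -0.0
t 1.1 pos [ 0.46   -0.0543  0.3071] rot [1.8000e+02 1.0000e-02 1.1167e+02] F [ 0.4 -0.7 -0.5]
[ 0.1038  0.1187 -0.0229] [ 0.000e+00  1.000e-04 -3.112e-01]
```

```bash
python3 -m inch '[[0.104,0.119,-0.023,0,0,-0.311,1],[0.104,0.119,-0.023,0,0,-0.311,1],[0.104,0.119,-0.023,0,0,-0.311,1],[0.104,0.119,-0.023,0,0,-0.311,1],[0.104,0.119,-0.023,0,0,-0.311,1],[0.104,0.119,-0.023,0,0,-0.311,1],[0.104,0.119,-0.023,0,0,-0.311,1]]'; python3 - <<'E'
from h import *
o,p,d,i=snap('wrist','w1');print(o['ee_pos'],o['tcp_rot'])
np.save('pics/w1o.npy',[o],allow_pickle=True)
P=cloud(i,o,d);np.save('pics/w1P.npy',P)
cv2.imwrite('pics/w1b.png',cv2.resize(p[...,::-1],(784,588)))
E
```

```text
time: 1.68
ee_pos: [0.5325, 0.0837, 0.3294]
tcp_rot: [-179.9, -0.0, 129.2]
wrist_force: [-0.0, -0.9, -0.4]
opening: 0.0
[0.53252096 0.08366331 0.32940358] [-1.79938049e+02 -2.19038635e-02  1.29155913e+02]
```

View pics/w1b.png

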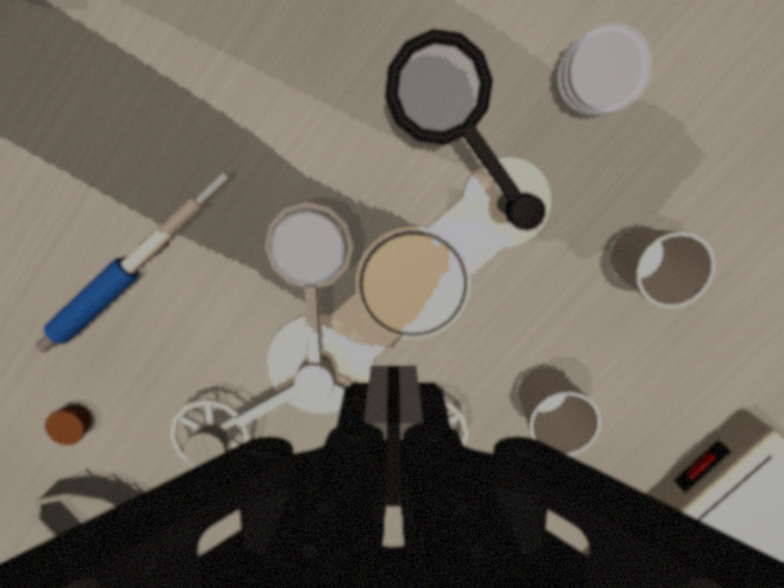

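The wrist view (×1.4) shows the hub at (313,381), the dish holder at (308,247), the window at (413,284), the pivot at (526,211) and the lens at (440,86).

```bash
python3 - <<'E'
from h import *
o=np.load('pics/w1o.npy',allow_pickle=True)[0];i=optics.camera_info('wrist');P=np.load('pics/w1P.npy')
q={}
for n,uv,h in [('hub',(313,381),.048),('dish',(307,247),.044),('holder',(309,247),.034),('cuph',(209,432),.034),('window',(413,284),.008),('pivot',(526,211),.084),('lens',(440,86),.078),('beakA',(565,423),.07),('fingL',(366,400),.329),('fingR',(421,400),.329)]:
    q[n]=atz(i,o,np.array(uv)/1.4,h)[0,:2];print(n,q[n].round(4))
a=lambda b,c:(np.linalg.norm(q[c]-q[b]).round(4),np.degrees(np.arctan2(*(q[c]-q[b])[::-1])).round(2))
for b,c in [('hub','window'),('hub','pivot'),('window','pivot'),('hub','dish'),('hub','holder'),('hub','cuph'),('pivot','lens')]: print(b,c,a(b,c))
Z=P[...,2];v,u=np.mgrid[:420,:560]
m=(Z>.075)&(Z<.09)&(v<120)&(u>270)&(u<355);print('lens',(P[m].min(0)+P[m].max(0))/2,np.ptp(P[m],axis=0))
E
```

```text
hub [ 0.5565 -0.0565]
dish [0.4811 0.0351]
holder [0.4822 0.0338]
cuph [ 0.5142 -0.1664]
window [0.576  0.0603]
pivot [0.591 0.168]
lens [0.4861 0.1941]
beakA [0.7439 0.0586]
fingL [0.5284 0.0772]
fingR [0.5411 0.0876]
hub window (np.float64(0.1184), np.float64(80.53))
hub pivot (np.float64(0.2272), np.float64(81.27))
window pivot (np.float64(0.1088), np.float64(82.07))
hub dish (np.float64(0.1187), np.float64(129.46))
hub holder (np.float64(0.1169), np.float64(129.45))
hub cuph (np.float64(0.1178), np.float64(-111.09))
pivot lens (np.float64(0.1081), np.float64(166.07))
lens [0.50082514 0.19280306 0.07827856] [0.10475435 0.07476006 0.00655601]
```

```bash
python3 to.py .506 -.0324 .12 129.4;python3 to.py .506 -.0324 .022 129.4
```

```text
t 1.7333 pos [0.5324 0.0831 0.3297] rot [-1.7997e+02 -1.0000e-02  1.2910e+02] F [ 0.6  0.6 -0. ]
[-0.073  -0.0932  0.2098] [-0.0006 -0.0001 -0.0052]
t 1.7333 pos [0.5324 0.0831 0.3297] rot [-1.7997e+02 -1.0000e-02  1.2910e+02] F [ 0.6  0.6 -0. ]
[-0.073  -0.0932  0.3078] [-0.0006 -0.0001 -0.0052]
```

```bash
python3 -m inch '[[-0.073,-0.093,0.1,0,0,-0.005,1],[-0.073,-0.093,0.1,0,0,-0.005,1],[-0.073,-0.093,0.1,0,0,-0.005,1],[-0.073,-0.093,0.1,0,0,-0.005,1],[-0.073,-0.093,0.21,0,0,-0.005,1],[-0.073,-0.093,0.21,0,0,-0.005,1],[-0.073,-0.093,0.21,0,0,-0.005,1],[-0.073,-0.093,0.21,0,0,-0.005,1],[-0.073,-0.093,0.21,0,0,-0.005,1]]';python3 to.py .506 -.0324 .022 129.4
```

```text
time: 2.48
ee_pos: [0.5054, -0.0324, 0.1199]
tcp_rot: [-179.9, -0.1, 129.3]
wrist_force: [0.3, 0.5, 0.8]
opening: -0.0001
t 2.4833 pos [ 0.5054 -0.0324  0.1199] rot [-1.7993e+02 -6.0000e-02  1.2932e+02] F [0.3 0.5 0.8]
[-0.0004  0.0006  0.0979] [-0.0012 -0.001  -0.0014]
```

```bash
python3 -m inch '[[0,0,0.04,0,0,0,1],[0,0,0.08,0,0,0,1],[0,0,0.098,0,0,0,1],[0,0,0.098,0,0,0,1],[0,0,0.098,0,0,0,1]]' && python3 -m inch '[[0,0.005,0,0,0,0,1],[0,0.010,0,0,0,0,1],[0.0005,0.0127,0,0,0,0.05,1],[0.001,0.0153,0,0,0,0.1,1],[0.0015,0.0206,0,0,0,0.2,1],[0.0015,0.0259,0,0,0,0.3,1],[0.001,0.0313,0,0,0,0.4,1],[-0.0001,0.0365,0,0,0,0.5,1],[-0.0009,0.039,0,0,0,0.55,1],[-0.0017,0.0416,0,0,0,0.6,1],[-0.0017,0.0416,0,0,0,0.6,1],[-0.0017,0.0416,0,0,0,0.6,1]]'
cat > ms.py <<'E'
import sys
from h import *
o,p,d,i=snap('scene','s%s'%sys.argv[1]);P=cloud(i,None,d)
w,pw,dw,iw=snap('wrist','w%s'%sys.argv[1])
print(w['time'],w['ee_pos'].round(4),w['tcp_rot'].round(1),w['wrist_force'].round(1))
a=cv2.resize(p[150:300,190:450,::-1],None,fx=2,fy=2,interpolation=cv2.INTER_CUBIC)
b=pw[...,::-1]
b=cv2.resize(b,(400,300));c=np.zeros((600,560,3),np.uint8);c[:300,:520]=a;c[300:,:400]=b
cv2.imwrite('pics/m%s.png'%sys.argv[1],c)
E
python3 ms.py 1
```

```text
time: 2.9
ee_pos: [0.5075, -0.0318, 0.0241]
tcp_rot: [179.9, 0.1, 129.4]
wrist_force: [-0.4, -0.3, 1.3]
opening: -0.0001
time: 3.9
ee_pos: [0.5412, -0.0061, 0.0234]
tcp_rot: [179.8, 0.0, 95.2]
wrist_force: [-0.0, 0.4, -0.5]
opening: 0.0005
3.95 [ 0.5409 -0.0062  0.0231] [179.9  -0.   95.2] [ 0.2 -0.1 -0.1]
```

View pics/m1.png

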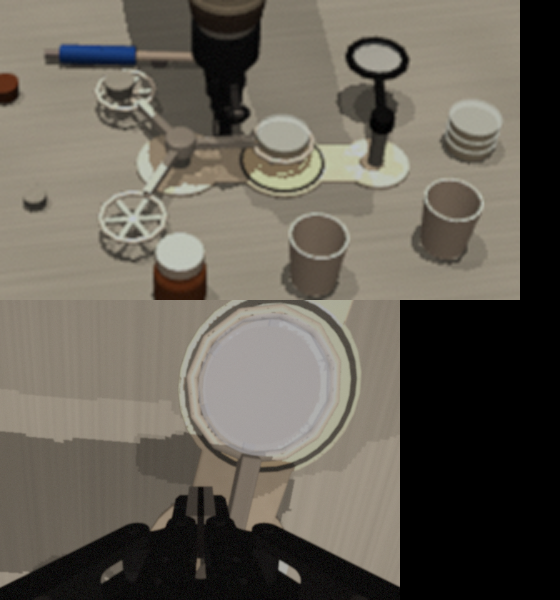

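```bash
cat > an.py <<'E'
import sys
from h import *
n=sys.argv[1];z=np.load(f'pics/w{n}.npz');o=telemetry.get_obs();i=optics.camera_info('wrist')
P=cloud(i,o,z['d']);s=1.4
f=lambda c,h:atz(i,o,np.array(c)*s,h)[0,:2]
H=np.array([.557,-.058]);w=f(eval(sys.argv[2]),.008);h=f(eval(sys.argv[3]),.034)
ang=lambda a:np.degrees(np.arctan2(*(a-H)[::-1])).round(2)
print('win',w.round(4),ang(w),'holder',h.round(4),ang(h),'off mm',((h-w)*1e3).round(1))
E
python3 an.py 1 '(268.5,81.5)' '(263.5,78.5)'
python3 - <<'E'
from h import *
z=np.load('pics/w1.npz');
c=z['p'][0:260,200:560,::-1];cv2.imwrite('pics/c1.png',cv2.resize(c,None,fx=2.2,fy=2.2,interpolation=cv2.INTER_CUBIC))
E
```

```text
win [0.5741 0.0646] 82.06 holder [0.565  0.0654] 86.27 off mm [-9.   0.8]
```

View pics/c1.png

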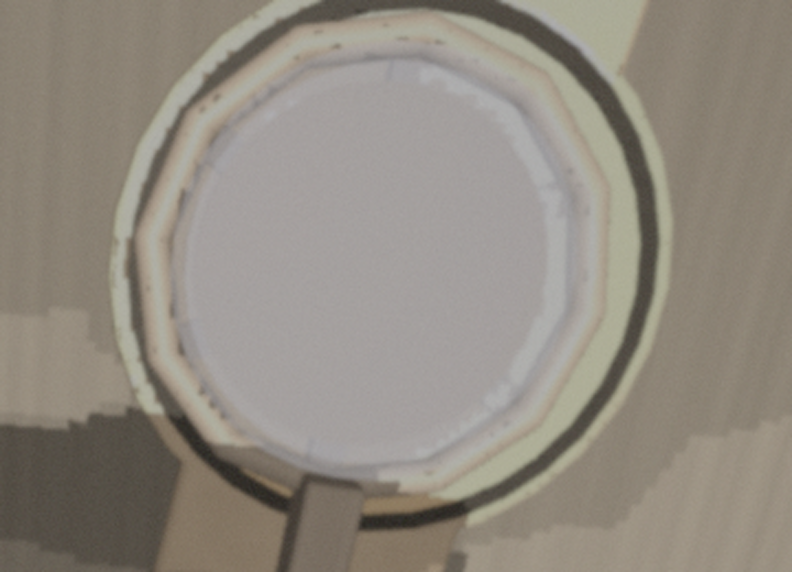

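```bash
sed -i 's/s=1.4/s=1/' an.py; python3 an.py 1 '(379,119)' '(368.9,114)'; python3 - <<'E'
from h import *
o=telemetry.get_obs();i=optics.camera_info('wrist');s=lambda x,y:np.array([200+x/2.2,y/2.2])
for n,a,b,h in [('win',s(128,260),s(660,260),.008),('hold',s(136,250),s(607,250),.034)]:
    A,B=atz(i,o,np.array([a,b]),h);print(n,np.linalg.norm(A-B))
# spoke centreline far and near
print(atz(i,o,np.array([s(335,480),s(327,560)]),.04))
E
```

```text
win [0.5757 0.0628] 81.22 holder [0.5652 0.064 ] 86.14 off mm [-10.4   1.3]
win 0.09881115318002462
hold 0.07271302834968497
[[0.56346945 0.0286704  0.04      ]
 [0.56409776 0.01507021 0.04      ]]
```

```bash
python3 -m inch '[[0.0006,0.0026,0,0,0,0.05,1],[0.001,0.0053,0,0,0,0.1,1],[0.0012,0.0063,0,0,0,0.12,1],[0.0013,0.0074,0,0,0,0.14,1],[0.0014,0.0079,0,0,0,0.15,1],[0.0015,0.0085,0,0,0,0.16,1],[0.0015,0.009,0,0,0,0.17,1],[0.0016,0.0095,0,0,0,0.18,1],[0.0016,0.0095,0,0,0,0.18,1]]'; python3 - <<'E'
from h import *
o,p,d,i=snap('wrist','w2');print(o['ee_pos'].round(4),o['tcp_rot'].round(1))
a=p[0:320,100:560,::-1].copy()
cv2.imwrite('pics/c2.png',cv2.resize(a,None,fx=1.7,fy=1.7,interpolation=cv2.INTER_CUBIC))
E
```

```text
time: 4.75
ee_pos: [0.5493, -0.004, 0.0219]
tcp_rot: [180.0, -0.0, 84.7]
wrist_force: [-0.7, 0.5, 1.7]
opening: -0.0002
[ 0.5493 -0.004   0.0219] [180.   -0.   84.7]
```

View pics/c2.png

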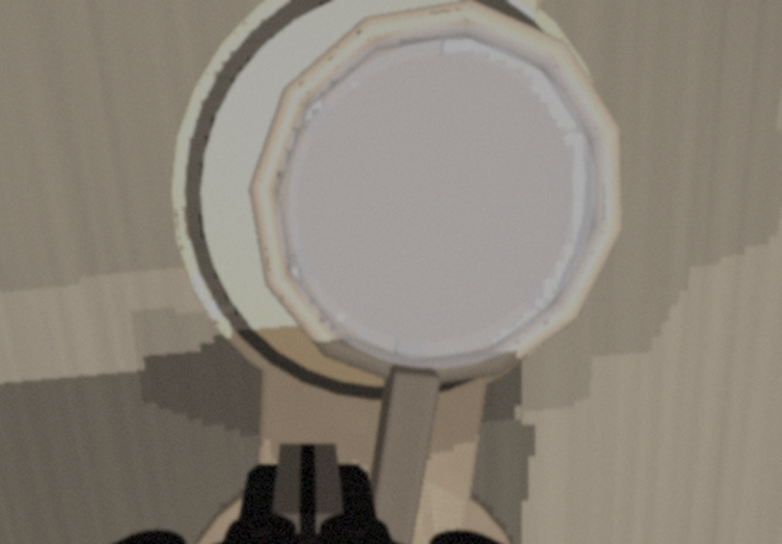

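```bash
python3 an.py 2 '(330,113)' '(356.2,111)'; python3 - <<'E'
from h import *
o=telemetry.get_obs();i=optics.camera_info('wrist');s=lambda x,y:np.array([100+x/1.7,y/1.7])
H=np.array([.557,-.058]);w=rot([180,0,84.7]).as_matrix()
for uv,h in [(s(412,378),.04),(s(400,480),.04),(s(341,460),.022),(s(273,460),.022),(s(370,480),.04),(s(375,480),.045)]:
    q=atz(i,o,uv,h)[0];print(q.round(4),np.degrees(np.arctan2(q[1]+.058,q[0]-.557)), ((q-[.557,-.058,0])@w).round(4))
E
```

```text
win [0.5762 0.0619] 80.91 holder [0.5817 0.0622] 78.39 off mm [5.5 0.3]
[0.5743 0.0255 0.04  ] 78.2588793052656 [ 0.0847  0.0096 -0.04  ]
[0.5707 0.0029 0.04  ] 77.2995245571443 [ 0.0619  0.008  -0.04  ]
[5.588e-01 5.000e-04 2.200e-02] 88.24939771926353 [ 0.0584 -0.0036 -0.022 ]
[0.5423 0.002  0.022 ] 103.73298173662491 [ 0.0584 -0.0202 -0.022 ]
[0.5643 0.0035 0.04  ] 83.2079119867725 [ 0.0619  0.0016 -0.04  ]
[0.565  0.0059 0.045 ] 82.83430910352148 [ 0.0643  0.0021 -0.045 ]
```

The wrist view shows an overshoot: the holder is at crop (435,189) against the window centre at (391,192). The finger contact offset comes out at about 19.5 mm. I'll nudge the spoke back from the other side.

```bash
python3 -m inch '[[0,-0.006,0,0,0,0,1],[0,-0.006,-0.03,0,0,0,1],[0,-0.006,-0.05,0,0,0,1],[0,-0.006,-0.05,0,0,0,1]]'; python3 to.py .5949 -.0127 .072 79.5
```

```text
time: 5.13
ee_pos: [0.5449, -0.0035, 0.0761]
tcp_rot: [179.7, -0.0, 84.7]
wrist_force: [0.1, 0.2, -0.0]
opening: -0.0003
t 5.1333 pos [ 0.5449 -0.0035  0.0761] rot [ 1.7966e+02 -2.0000e-02  8.4740e+01] F [ 0.1  0.2 -0. ]
[-0.0046  0.0506  0.0044] [ 0.006  -0.0007  0.0915]
```

```bash
python3 -m inch '[[-0.0046,0.025,0,0,0,0.0915,1],[-0.0046,0.051,0,0,0,0.0915,1],[-0.0046,0.051,0,0,0,0.0915,1],[-0.0046,0.051,0.02,0,0,0.0915,1],[-0.0046,0.051,0.05,0,0,0.0915,1],[-0.0046,0.051,0.05,0,0,0.0915,1],[-0.0046,0.051,0.05,0,0,0.0915,1]]'; python3 to.py .5843 -.0096 .024 81.1
```

```text
time: 5.72
ee_pos: [0.5919, -0.0127, 0.0204]
tcp_rot: [-179.8, 0.0, 79.5]
wrist_force: [0.8, -0.1, -0.0]
opening: 0.0
t 5.7167 pos [ 0.5919 -0.0127  0.0204] rot [-1.7979e+02  4.0000e-02  7.9500e+01] F [ 0.8 -0.1 -0. ]
[ 0.0017 -0.008  -0.0036] [-0.0037  0.0006 -0.0279]
```

```bash
python3 -m inch '[[0.0005,-0.003,-0.002,0,0,-0.01,1],[0.001,-0.005,-0.002,0,0,-0.02,1],[0.0015,-0.006,-0.002,0,0,-0.025,1],[0.0017,-0.007,-0.002,0,0,-0.028,1],[0.0017,-0.0075,-0.002,0,0,-0.028,1],[0.0017,-0.008,-0.002,0,0,-0.028,1],[0.0017,-0.008,-0.002,0,0,-0.028,1]]'; python3 - <<'E'
from h import *
o,p,d,i=snap('wrist','w3');print(o['ee_pos'].round(4),o['tcp_rot'].round(1))
a=p[0:320,100:560,::-1].copy()
cv2.imwrite('pics/c3.png',cv2.resize(a,None,fx=1.7,fy=1.7,interpolation=cv2.INTER_CUBIC))
E
```

```text
time: 6.3
ee_pos: [0.5864, -0.0096, 0.0244]
tcp_rot: [179.9, -0.0, 81.1]
wrist_force: [1.5, -1.4, -0.0]
opening: 0.0001
[ 0.5864 -0.0096  0.0244] [179.9  -0.   81.1]
```

View pics/c3.png

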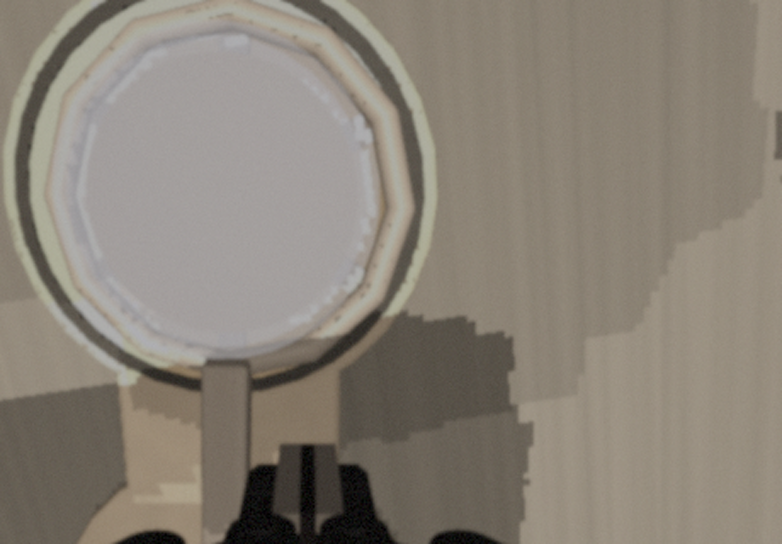

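```bash
python3 an.py 3 '(229.7,109.7)' '(235.3,107.6)'
```

```text
win [0.5774 0.0621] 80.36 holder [0.5828 0.0619] 77.87 off mm [ 5.4 -0.2]
```

```bash
python3 - <<'E'
from h import *
o=telemetry.get_obs();i=optics.camera_info('wrist');s=lambda x,y:np.array([100+x/1.7,y/1.7])
print(o['ee_pos'],o['tcp_rot'])
w=rot(o['tcp_rot']).as_matrix()
def ln(a,b,h):
    A,B=atz(i,o,np.array([a,b]),h);print(h,A.round(4),B.round(4),'dir',np.degrees(np.arctan2(*(A-B)[1::-1])), 'tool',((B-o['ee_pos'])@w).round(4))
ln(s(203,365),s(203,540),.04);ln(s(250,365),s(248,540),.04)
# depth-based
z=np.load('pics/w3.npz');P=cloud(i,o,z['d']);Z=P[...,2]
for u,v in [(226,400),(226,480),(220,190),(130,250),(180,250),(20,190)]:
    q=s(u,v).astype(int);print((u,v),P[q[1],q[0]].round(4))
d=P[30:200,120:330];m=(d[...,2]>.0415)&(d[...,2]<.048);print('dish top',d[m].mean(0),((d[m].min(0)+d[m].max(0))/2).round(4),np.ptp(d[m],axis=0).round(4))
E
```

```text
[ 0.58640187 -0.00963851  0.02429255] [ 1.79940809e+02 -6.65455913e-03  8.10856623e+01]
0.04 [0.5711 0.027  0.04  ] [ 0.563  -0.0131  0.04  ] dir 78.52002748715165 tool [-0.0071 -0.0226 -0.0157]
0.04 [0.5808 0.0255 0.04  ] [ 0.573  -0.0147  0.04  ] dir 79.04966234691118 tool [-0.0071 -0.0125 -0.0157]
(226, 400) [0.5742 0.0191 0.0408]
(226, 480) [5.704e-01 4.000e-04 3.910e-02]
(220, 190) [0.5816 0.0609 0.0432]
(130, 250) [0.5619 0.0524 0.0415]
(180, 250) [0.5717 0.051  0.0431]
(20, 190) [0.5286 0.0692 0.0064]
dish top [0.58058185 0.05993694 0.04271794] [0.5803 0.0586 0.0434] [0.0622 0.0571 0.0037]
```

```bash
python3 -m inch '[[0,-0.001,0,0,0,-0.01,1],[0,-0.0015,0,0,0,-0.015,1],[0.0005,-0.002,0,0,0,-0.02,1],[0.0005,-0.0025,0,0,0,-0.025,1],[0.0005,-0.003,0,0,0,-0.03,1],[0.0005,-0.003,0,0,0,-0.03,1]]'; python3 - <<'E'
from h import *
o,p,d,i=snap('wrist','w4');print(o['ee_pos'].round(4),o['tcp_rot'].round(1))
P=cloud(i,o,d)
q=P[30:200,100:360];m=(q[...,2]>.0415)&(q[...,2]<.048);print('dish top',((q[m].min(0)+q[m].max(0))/2).round(4),np.ptp(q[m],axis=0).round(4))
a=p[0:320,100:560,::-1].copy()
cv2.imwrite('pics/c4.png',cv2.resize(a,None,fx=1.7,fy=1.7,interpolation=cv2.INTER_CUBIC))
E
```

```text
time: 6.85
ee_pos: [0.583, -0.0086, 0.0238]
tcp_rot: [-180.0, -0.0, 82.8]
wrist_force: [1.0, 0.6, 0.4]
opening: 0.0001
[ 0.583  -0.0086  0.0238] [-180.    -0.    82.8]
dish top [0.5727 0.0597 0.0434] [0.0622 0.0561 0.0039]
```

View pics/c4.png

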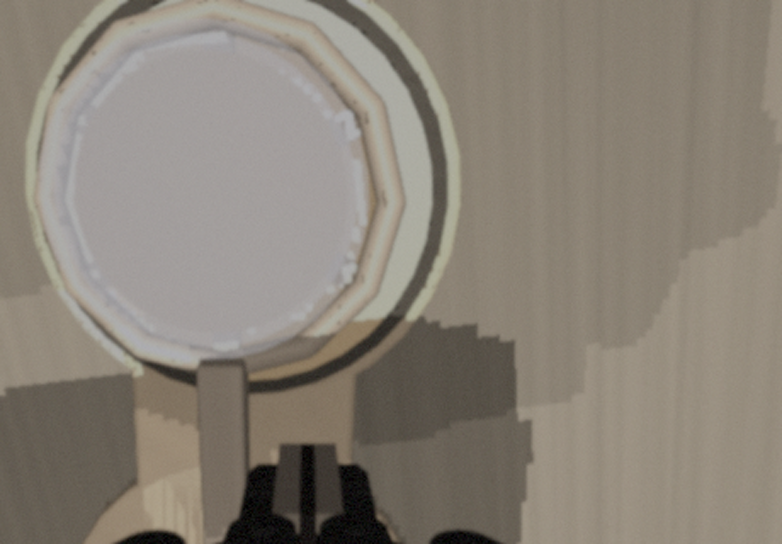

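The view shows the holder centre at crop (220,182) and the window centre at (243,187).

```bash
python3 an.py 4 '(243.2,109.7)' '(229.7,107)'; cat > fit.py <<'E'
# automatic: fit window dark rim by model matching: maximise darkness along ring z=.008 ; and holder by offset
import sys
from h import *
from scipy.ndimage import map_coordinates
from scipy.optimize import minimize
def proj(i,T,X):
    c=(X-T[:3,3])@T[:3,:3];s=c[:,:2]/c[:,2:];s=s*(1+i['k1']*(s**2).sum(1,keepdims=True));K=np.array(i['camera_matrix'])
    return s*[K[0,0],K[1,1]]+[K[0,2],K[1,2]]
E
python3 - <<'E'
from h import *
from fit import proj
i=optics.camera_info('wrist');t=np.linspace(0,2*np.pi,200,endpoint=False)
o=telemetry.get_obs();T=ext(i,o)
for n in ['4']:
    p=np.load(f'pics/w{n}.npz')['p'].copy()[...,::-1].copy()
    # spoke edges from my reading
    for c,r,h,col in [((.5765,.0622),.046,.008,(0,0,255)),((.573,.0613),.0385,.034,(0,255,0)),((.5765,.0622),.0385,.034,(255,0,0))]:
        X=np.c_[c[0]+r*np.cos(t),c[1]+r*np.sin(t),0*t+h]
        cv2.polylines(p,[proj(i,T,X).round().astype(int)],True,col,1)
    cv2.imwrite('pics/o4.png',cv2.resize(p[:260,60:460],None,fx=1.8,fy=1.8))
s=lambda x,y:np.array([100+x/1.7,y/1.7])
for a,b in [((198,365),(202,540)),((247,365),(247,540))]:
    A,B=atz(i,o,np.array([s(*a),s(*b)]),.04);print(A.round(4),B.round(4),np.degrees(np.arctan2(*(A-B)[1::-1])))
E
```

```text
win [0.5773 0.0621] 80.39 holder [0.5754 0.0632] 81.36 off mm [-1.9  1.1]
[0.5657 0.0278 0.04  ] [ 0.5596 -0.0125  0.04  ] 81.38695990698633
[0.5758 0.0265 0.04  ] [ 0.5696 -0.0137  0.04  ] 81.33653308929392
```

View pics/o4.png

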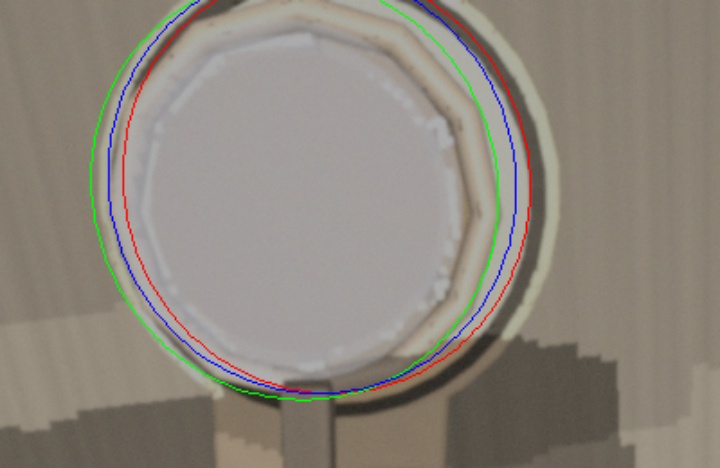

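```bash
python3 -m inch '[[0,0.004,0,0,0,0,1],[0,0.010,0,0,0,0,1],[0,0.010,-0.03,0,0,0,1],[0,0.010,-0.07,0,0,0,1],[0,0.010,-0.11,0,0,0,1],[0,0.010,-0.126,0,0,0,1],[0,0.010,-0.126,0,0,0,1]]'; python3 to.py .5489 .2102 .15 166
```

```text
time: 7.48
ee_pos: [0.5952, -0.01, 0.155]
tcp_rot: [179.6, -0.0, 82.8]
wrist_force: [1.1, -1.0, -0.4]
opening: 0.0
t 7.4833 pos [ 0.5952 -0.01    0.155 ] rot [ 1.796e+02 -4.000e-02  8.280e+01] F [ 1.1 -1.  -0.4]
[ 0.2127 -0.0736  0.0047] [ 0.0062  0.0044 -1.452 ]
```

```bash
python3 -m inch '[[0.213,-0.074,0,0,0,-1.452,1],[0.213,-0.074,0,0,0,-1.452,1],[0.213,-0.074,0,0,0,-1.452,1],[0.213,-0.074,0,0,0,-1.452,1],[0.213,-0.074,0,0,0,-1.452,1],[0.213,-0.074,0,0,0,-1.452,1],[0.213,-0.074,0,0,0,-1.452,1],[0.213,-0.074,0,0,0,-1.452,1],[0.213,-0.074,0,0,0,-1.452,1],[0.213,-0.074,0,0,0,-1.452,1],[0.213,-0.074,0,0,0,-1.452,1],[0.213,-0.074,0,0,0,-1.452,1]]'; python3 to.py .5489 .2102 .058 166
python3 - <<'E'
from h import *
o,p,d,i=snap('wrist','w5');P=cloud(i,o,d);Z=P[...,2]
m=(Z>.074)&(Z<.09);q=P[m]
print(m.sum(),((q.min(0)+q.max(0))/2).round(4),np.ptp(q,axis=0).round(4))
a=np.degrees(np.arctan2(q[:,1]-.1685,q[:,0]-.592))%360;r=np.hypot(q[:,1]-.1685,q[:,0]-.592)
for lo,hi in [(.02,.035),(.035,.05),(.05,.065),(.065,.16)]:
    s=(r>lo)&(r<hi);print(lo,s.sum(),np.percentile(a[s],[2,50,98]) if s.any() else '')
E
```

```text
time: 8.48
ee_pos: [0.5462, 0.2107, 0.1487]
tcp_rot: [-179.9, -0.1, 166.4]
wrist_force: [-0.2, 0.8, 0.4]
opening: -0.0002
t 8.4833 pos [0.5462 0.2107 0.1487] rot [-1.7994e+02 -8.0000e-02  1.6640e+02] F [-0.2  0.8  0.4]
[-0.0028  0.0003  0.0907] [-0.001  -0.0014  0.007 ]
13592 [0.5219 0.1929 0.0795] [0.1476 0.0756 0.0109]
0.02 384 [155.07784603 166.6904481  178.73000065]
0.035 404 [159.8457897  166.52242179 173.72294183]
0.05 416 [161.94347821 166.78495846 171.9158929 ]
0.065 11553 [148.68206098 166.83231645 185.06696179]
```

```bash
python3 -m inch '[[-0.002,0,0.04,0,0,0,1],[-0.003,0,0.08,0,0,0,1],[-0.003,0,0.091,0,0,0,1],[-0.003,0,0.091,0,0,0,1],[-0.003,0,0.091,0,0,0,1]]' && python3 -m inch '[[0,-0.006,0,0,0,0,1],[0,-0.0115,0,0,0,0,1],[0.0015,-0.0168,0,0,0,-0.1,1],[0.0027,-0.0222,0,0,0,-0.2,1],[0.0032,-0.0277,0,0,0,-0.3,1],[0.0031,-0.0332,0,0,0,-0.4,1],[0.0025,-0.0387,0,0,0,-0.5,1],[0.0013,-0.0441,0,0,0,-0.6,1],[-0.0003,-0.0494,0,0,0,-0.7,1],[-0.0025,-0.0544,0,0,0,-0.8,1],[-0.0025,-0.0544,0,0,0,-0.8,1]]'
cat > la.py <<'E'
from h import *
o,p,d,i=snap('wrist','wl%d'%(telemetry.get_obs()['time']*100));P=cloud(i,o,d);Z=P[...,2]
print(o['time'],o['ee_pos'].round(4),o['tcp_rot'].round(1),o['wrist_force'].round(1))
C=np.array([.592,.1685]);w=rot(o['tcp_rot']).as_matrix()
print('finger rel pivot, tool',((o['ee_pos']-[*C,0])@w)[:2].round(4))
m=(Z>.060)&(Z<.09);q=P[m];r=np.hypot(*(q[:,:2]-C).T);a=np.degrees(np.arctan2(*(q[:,:2]-C)[:,::-1].T))%360
for lo,hi in [(.02,.05),(.05,.07),(.07,.16)]:
    s=(r>lo)&(r<hi);print(lo,s.sum(),np.percentile(a[s],[2,50,98]).round(1) if s.any() else '', ((q[s].min(0)+q[s].max(0))/2).round(4) if s.any() else '')
E
python3 la.py
```

```text
time: 8.95
ee_pos: [0.5491, 0.2099, 0.0593]
tcp_rot: [-180.0, -0.0, 165.9]
wrist_force: [0.0, 0.0, 1.6]
opening: -0.0001
time: 9.87
ee_pos: [0.5393, 0.1559, 0.0609]
tcp_rot: [-180.0, 0.2, -148.0]
wrist_force: [0.3, 0.6, -0.8]
opening: -0.0002
9.8667 [0.5393 0.1559 0.0609] [-180.     0.2 -148. ] [ 0.3  0.6 -0.8]
finger rel pivot, tool [0.0512 0.0172]
0.02 230 [212.1 216.8 220.4] [0.5541 0.1399 0.0792]
0.05 3561 [184.9 204.7 218.3] [0.54   0.1449 0.0764]
0.07 40315 [195.9 213.6 231. ] [0.5009 0.1079 0.0764]
```

```bash
python3 -m inch '[[0.0015,-0.0053,0,0,0,-0.1,1],[0.0027,-0.0107,0,0,0,-0.2,1],[0.0032,-0.0162,0,0,0,-0.3,1],[0.0031,-0.0217,0,0,0,-0.4,1],[0.0025,-0.0272,0,0,0,-0.5,1],[0.002,-0.0299,0,0,0,-0.55,1],[0.0013,-0.0326,0,0,0,-0.6,1],[0.0005,-0.0352,0,0,0,-0.65,1],[-0.0003,-0.0379,0,0,0,-0.7,1],[-0.0003,-0.0379,0,0,0,-0.7,1]]'; python3 la.py
```

```text
time: 10.75
ee_pos: [0.5592, 0.1245, 0.0598]
tcp_rot: [-179.9, 0.0, -108.1]
wrist_force: [-1.0, 0.3, 0.8]
opening: 0.0
10.75 [0.5592 0.1245 0.0598] [-179.9    0.  -108.1] [-1.   0.3  0.8]
finger rel pivot, tool [0.052  0.0174]
0.02 153 [253.3 257.1 259.9] [0.5806 0.1217 0.0794]
0.05 3614 [225.2 244.2 258.1] [0.5638 0.1116 0.0762]
0.07 40921 [235.7 253.3 270.6] [0.5603 0.0638 0.0756]
```

```bash
python3 -m inch '[[0.0004,-0.0013,0,0,0,-0.025,1],[0.0008,-0.0026,0,0,0,-0.05,1],[0.0012,-0.004,0,0,0,-0.075,1],[0.0015,-0.0053,0,0,0,-0.1,1],[0.0017,-0.0059,0,0,0,-0.112,1],[0.0018,-0.0065,0,0,0,-0.122,1],[0.0018,-0.0065,0,0,0,-0.122,1]]'; python3 la.py
```

```text
time: 11.38
ee_pos: [0.5643, 0.1209, 0.0591]
tcp_rot: [-180.0, 0.0, -101.1]
wrist_force: [-2.4, 0.0, 2.1]
opening: 0.0001
11.3833 [0.5643 0.1209 0.0591] [-180.     0.  -101.1] [-2.4  0.   2.1]
finger rel pivot, tool [0.0521 0.0179]
0.02 135 [259.8 263.5 266.7] [0.5861 0.1209 0.0792]
0.05 3662 [231.9 250.6 264.5] [0.5694 0.1091 0.0755]
0.07 41350 [242.2 259.8 277.1] [0.5728 0.0611 0.075 ]
```

```bash
python3 -m inch '[[0,0.006,0,0,0,0,1],[0,0.015,0,0,0,0,1],[0,0.02,-0.04,0,0,0,1],[0,0.02,-0.08,0,0,0,1],[-0.03,0.02,-0.12,0,0,0,1],[-0.06,0.02,-0.16,0,0,0,1],[-0.06,0.02,-0.19,0,0,0,1],[-0.06,0.02,-0.19,0,0,0,1],[-0.06,0.02,-0.19,0,0,0,1]]'; python3 - <<'E'
from h import *
o,p,d,i=snap('wrist','w9');np.save('pics/w9o.npy',[o],allow_pickle=True);print(o['time'],o['ee_pos'].round(4),o['tcp_rot'].round(1))
cv2.imwrite('pics/v9.png',cv2.resize(p[...,::-1],(784,588),interpolation=cv2.INTER_CUBIC))
E
```

```text
time: 12.18
ee_pos: [0.5567, 0.1846, 0.2518]
tcp_rot: [-179.7, 0.1, -101.0]
wrist_force: [-0.2, -0.5, -1.1]
opening: 0.0001
12.1833 [0.5567 0.1846 0.2518] [-1.797e+02  1.000e-01 -1.010e+02]
```

View pics/v9.png

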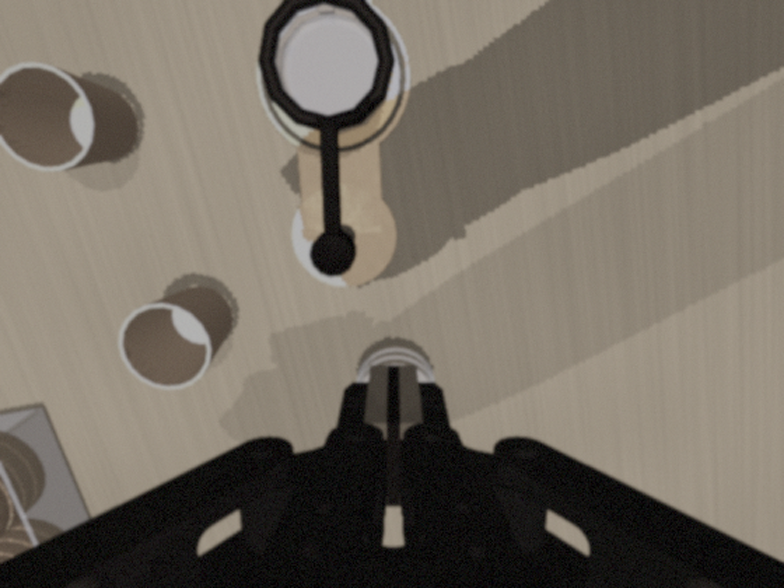

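```bash
python3 - <<'E'
from h import *
o=np.load('pics/w9o.npy',allow_pickle=True)[0];i=optics.camera_info('wrist');q={}
for n,uv,h in [('lens',(327,62),.078),('pivot',(333,251),.084),('dish',(329,67),.044),('window',(335,77),.008)]:
    q[n]=atz(i,o,np.array(uv)/1.4,h)[0,:2];print(n,q[n].round(4))
z=np.load('pics/w9.npz');P=cloud(i,o,z['d']);r=P[:110,150:310];m=(r[...,2]>.07)&(r[...,2]<.09)
print('lens d',((r[m].min(0)+r[m].max(0))/2).round(4)); m=(r[...,2]>.0405)&(r[...,2]<.052);print(m.sum(), ((r[m].min(0)+r[m].max(0))/2).round(4) if m.any() else '')
E
```

```text
lens [0.5716 0.0621]
pivot [0.5911 0.1658]
dish [0.574  0.0592]
window [0.5745 0.0603]
lens d [0.5727 0.0684 0.0757]
0
```

```bash
python3 to.py .5560 .03 .30 -101
```

```text
t 12.2333 pos [0.5561 0.1839 0.2494] rot [-1.7992e+02  3.0000e-02 -1.0105e+02] F [-0.2  0.2 -0.5]
[ 0.1511 -0.0294 -0.0506] [-0.0015  0.0006 -0.0008]
```

```bash
python3 to.py .5446 .1239 .13 -99.8;python3 to.py .5446 .1239 .06 -99.8
```

```text
t 12.2333 pos [0.5561 0.1839 0.2494] rot [-1.7992e+02  3.0000e-02 -1.0105e+02] F [-0.2  0.2 -0.5]
[0.0612 0.     0.1194] [-0.0015  0.0006 -0.0217]
t 12.2333 pos [0.5561 0.1839 0.2494] rot [-1.7992e+02  3.0000e-02 -1.0105e+02] F [-0.2  0.2 -0.5]
[6.120e-02 1.000e-04 1.894e-01] [-0.0015  0.0006 -0.0217]
```

```bash
python3 -m inch '[[0.03,0,0.04,0,0,-0.02,1],[0.061,0,0.08,0,0,-0.022,1],[0.061,0,0.12,0,0,-0.022,1],[0.061,0,0.12,0,0,-0.022,1],[0.061,0,0.16,0,0,-0.022,1],[0.061,0,0.189,0,0,-0.022,1],[0.061,0,0.189,0,0,-0.022,1],[0.061,0,0.189,0,0,-0.022,1]]';python3 to.py .5657 .1202 .06 -99.8
```

```text
time: 12.9
ee_pos: [0.5423, 0.1229, 0.0578]
tcp_rot: [179.7, -0.1, -99.8]
wrist_force: [0.6, -0.4, 1.0]
opening: 0.0002
t 12.9 pos [0.5423 0.1229 0.0578] rot [ 1.7974e+02 -1.1000e-01 -9.9840e+01] F [ 0.6 -0.4  1. ]
[-0.0014 -0.0235 -0.0023] [ 0.0045 -0.0019 -0.0007]
```

```bash
python3 -m inch '[[0,-0.008,0,0,0,0,1],[-0.001,-0.015,-0.002,0,0,0,1],[-0.001,-0.018,-0.002,0,0,0,1],[-0.001,-0.0195,-0.002,0,0,0,1],[-0.001,-0.021,-0.002,0,0,0,1],[-0.001,-0.022,-0.002,0,0,0,1],[-0.001,-0.022,-0.002,0,0,0,1]]';python3 la.py
```

```text
time: 13.48
ee_pos: [0.5665, 0.1209, 0.062]
tcp_rot: [-180.0, -0.0, -99.8]
wrist_force: [-0.8, 0.1, 0.1]
opening: 0.0002
13.4833 [0.5665 0.1209 0.062 ] [-180.    -0.   -99.8] [-0.8  0.1  0.1]
finger rel pivot, tool [0.0513 0.017 ]
0.02 226 [260.5 265.6 269.2] [0.5873 0.1221 0.0791]
0.05 3404 [233.8 254.  267.2] [0.5718 0.1089 0.077 ]
0.07 39778 [244.7 262.3 279.6] [0.5774 0.0602 0.0749]
```

```bash
python3 -m inch '[[0,0.006,0,0,0,0,1],[0,0.015,0,0,0,0,1],[0,0.02,-0.04,0,0,0,1],[0,0.02,-0.08,0,0,0,1],[0,0.02,-0.12,0,0,0,1],[0,-0.01,-0.16,0,0,0,1],[0,-0.02,-0.20,0,0,0,1],[0,-0.02,-0.20,0,0,0,1],[0,-0.02,-0.20,0,0,0,1],[0,-0.02,-0.20,0,0,0,1]]'; python3 - <<'E'
from h import *
o,p,d,i=snap('wrist','w10');np.save('pics/w10o.npy',[o],allow_pickle=True);print(o['time'],o['ee_pos'].round(4),o['tcp_rot'].round(2))
P=cloud(i,o,d);q=P.reshape(-1,3);m=(q[:,2]>.07)&(q[:,2]<.085)&(np.hypot(q[:,0]-.576,q[:,1]-.06)<.045);print('lens',((q[m].min(0)+q[m].max(0))/2).round(4))
cv2.imwrite('pics/v10.png',cv2.resize(p[:300,120:440,::-1],None,fx=2,fy=2,interpolation=cv2.INTER_CUBIC))
E
```

```text
time: 14.37
ee_pos: [0.5858, 0.1177, 0.2617]
tcp_rot: [-180.0, 0.0, -99.8]
wrist_force: [0.2, 0.6, -0.9]
opening: 0.0004
14.3667 [0.5858 0.1177 0.2617] [-179.99    0.    -99.8 ]
lens [0.5774 0.0629 0.0763]
```

View pics/v10.png

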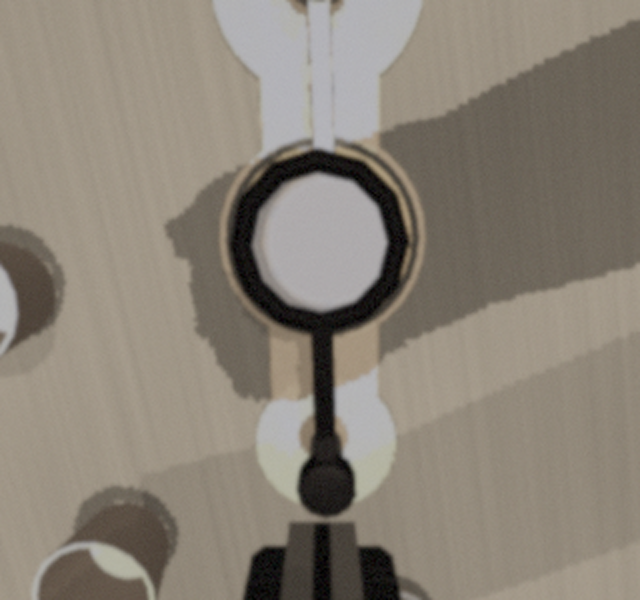

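```bash
python3 - <<'E'
from h import *
z=np.load('pics/w10.npz')['p'].astype(int)
for v in (112,120,128): print(v,[int(x) for x in z[v,232:330].mean(-1)])
print('col275-285 rows',[int(x) for x in z[68:170,278:284].mean((1,2))])
E
```

```text
112 [126, 103, 71, 62, 52, 33, 22, 12, 19, 25, 18, 17, 22, 5, 28, 61, 100, 125, 133, 136, 147, 162, 165, 170, 173, 172, 170, 172, 172, 171, 170, 171, 172, 171, 169, 170, 172, 172, 171, 173, 173, 171, 171, 173, 171, 171, 172, 171, 173, 170, 173, 170, 172, 171, 172, 170, 172, 172, 171, 171, 171, 172, 170, 171, 171, 172, 171, 171, 171, 172, 171, 170, 170, 170, 171, 171, 171, 167, 153, 111, 58, 27, 8, 18, 20, 25, 14, 24, 7, 33, 86, 125, 135, 109, 74, 75, 96, 127]
120 [120, 93, 63, 42, 24, 22, 22, 20, 17, 24, 9, 8, 9, 44, 86, 122, 131, 130, 136, 151, 161, 168, 171, 173, 174, 171, 170, 173, 171, 171, 171, 172, 172, 171, 172, 171, 170, 173, 170, 170, 170, 170, 172, 171, 171, 172, 173, 172, 173, 171, 173, 172, 171, 172, 172, 171, 170, 172, 171, 170, 171, 170, 172, 173, 170, 172, 172, 170, 171, 173, 172, 172, 172, 171, 171, 172, 171, 170, 171, 168, 154, 111, 61, 12, 6, 19, 6, 21, 7, 22, 6, 22, 70, 95, 83, 70, 79, 111]
128 [135, 124, 93, 62, 42, 20, 16, 14, 18, 23, 20, 18, 20, 22, 40, 85, 117, 136, 135, 137, 146, 157, 166, 172, 173, 172, 173, 172, 172, 170, 171, 172, 173, 171, 174, 170, 172, 172, 172, 172, 172, 171, 171, 173, 174, 172, 172, 172, 170, 171, 172, 170, 171, 173, 172, 170, 170, 172, 171, 171, 172, 171, 172, 173, 169, 170, 173, 171, 171, 171, 173, 170, 172, 171, 171, 171, 172, 169, 158, 126, 76, 36, 8, 17, 21, 19, 25, 14, 0, 28, 78, 108, 110, 87, 72, 81, 113, 134]
col275-285 rows [180, 181, 180, 179, 177, 164, 130, 78, 34, 20, 18, 24, 23, 20, 15, 9, 15, 39, 86, 131, 159, 170, 174, 172, 171, 171, 170, 171, 171, 171, 171, 171, 171, 171, 171, 171, 171, 171, 170, 172, 172, 171, 170, 171, 171, 171, 171, 171, 171, 171, 171, 171, 172, 171, 171, 170, 171, 171, 171, 172, 171, 170, 171, 171, 171, 171, 171, 171, 172, 172, 170, 171, 171, 171, 171, 171, 170, 172, 171, 171, 172, 173, 172, 169, 163, 153, 133, 102, 60, 29, 17, 20, 20, 19, 17, 17, 21, 19, 23, 21, 21, 18]
```

Viewed straight down (×2 crop), the lens aperture is centred at about (319,242) and the dish at about (325,242). The lens has overshot the dish by about 3 mm, so I'll nudge it back from the other side.

```bash
python3 to.py .618 .1115 .061 -99.4; python3 -m inch '[[0,-0.03,0.04,0,0,-0.007,1],[0,-0.032,0.08,0,0,-0.007,1],[0,-0.032,0.12,0,0,-0.007,1],[0,-0.032,0.12,0,0,-0.007,1],[0,-0.032,0.16,0,0,-0.007,1],[0,-0.032,0.2,0,0,-0.007,1],[0,-0.032,0.2,0,0,-0.007,1],[0,-0.032,0.2,0,0,-0.007,1]]'; python3 to.py .602 .1141 .061 -99.4
```

```text
t 14.4167 pos [0.5853 0.1176 0.2608] rot [ 1.7992e+02 -3.0000e-02 -9.9790e+01] F [ 0.2 -0.1 -0.7]
[ 0.0004 -0.0335  0.1997] [ 0.0014 -0.0005 -0.0069]
time: 15.08
ee_pos: [0.6159, 0.112, 0.0617]
tcp_rot: [179.8, -0.1, -99.4]
wrist_force: [0.7, 0.1, 1.3]
opening: 0.0001
t 15.0833 pos [0.6159 0.112  0.0617] rot [ 1.798e+02 -7.000e-02 -9.939e+01] F [0.7 0.1 1.3]
[0.0002 0.0141 0.0007] [ 0.0035 -0.0012  0.0003]
```

```bash
python3 -m inch '[[0,0.006,0,0,0,0,1],[0,0.010,0,0,0,0,1],[0,0.0115,0,0,0,0,1],[0,0.0125,0,0,0,0,1],[0,0.0135,0,0,0,0,1],[0,0.0135,0,0,0,0,1]]';python3 la.py
```

```text
time: 15.58
ee_pos: [0.6044, 0.1143, 0.0626]
tcp_rot: [-179.9, 0.0, -99.4]
wrist_force: [-0.1, 0.0, -0.4]
opening: -0.0001
15.5833 [0.6044 0.1143 0.0626] [-179.9    0.   -99.4] [-0.1  0.  -0.4]
finger rel pivot, tool [ 0.0514 -0.0212]
0.02 279 [257.2 261.2 266.2] [0.5856 0.1229 0.0791]
0.05 3340 [258.9 272.1 291.4] [0.5981 0.1091 0.0775]
0.07 39403 [245.3 262.5 280.1] [0.5777 0.0602 0.0742]
```

```bash
python3 -m inch '[[0,0.0007,0,0,0,0,1],[0,0.0014,0,0,0,0.01,1],[0,0.002,0,0,0,0.02,1],[0,0.002,0,0,0,0.02,1]]';python3 la.py
```

```text
time: 15.97
ee_pos: [0.6025, 0.1144, 0.0619]
tcp_rot: [-180.0, -0.0, -100.6]
wrist_force: [1.7, -1.2, 0.0]
opening: -0.0002
15.9667 [0.6025 0.1144 0.0619] [-180.    -0.  -100.6] [ 1.7 -1.2  0. ]
finger rel pivot, tool [ 0.0513 -0.0203]
0.02 239 [256.1 259.6 264.1] [0.5841 0.1232 0.0792]
0.05 3337 [257.7 270.8 289.5] [0.5965 0.1091 0.0771]
0.07 39821 [244.1 261.4 279. ] [0.5755 0.0605 0.0752]
```

```bash
python3 -m inch '[[0,0.0006,0,0,0,0.005,1],[0,0.0006,0,0,0,0.005,1]]';python3 la.py; python3 -m inch '[[0,-0.006,0,0,0,0,1],[0,-0.015,0,0,0,0,1],[0,-0.016,-0.04,0,0,0,1],[0,-0.016,-0.08,0,0,0,1],[0,-0.016,-0.12,0,0,0,1],[0,0,-0.16,0,0,0.01,1],[0,0.02,-0.20,0,0,0.01,1],[0,0.02,-0.20,0,0,0.01,1],[0,0.02,-0.20,0,0,0.01,1],[0,0.02,-0.20,0,0,0.01,1]]'; python3 - <<'E'
from h import *
snap('scene','s11')
o,p,d,i=snap('wrist','w11');print(o['time'],o['ee_pos'].round(4),o['tcp_rot'].round(2))
P=cloud(i,o,d);q=P.reshape(-1,3);m=(q[:,2]>.07)&(q[:,2]<.085)&(np.hypot(q[:,0]-.576,q[:,1]-.06)<.045);print('lens',((q[m].min(0)+q[m].max(0))/2).round(4))
z=p.astype(int)
for v in (112,118,124): print(v,[int(x) for x in z[v,225:330].mean(-1)])
c=p[:300,120:440,::-1];s=cv2.imread('pics/s11.png')[140:310,180:460]
a=np.zeros((600,780,3),np.uint8);a[:300,:320]=c;a[:255,330:750]=cv2.resize(s,(420,255));a[300:,:]=0
cv2.imwrite('pics/v11.png',np.vstack([cv2.resize(c,(480,450)),np.zeros((10,480,3),np.uint8)])[:450]);cv2.imwrite('pics/f.png',np.hstack([cv2.resize(c[60:200,60:240],(430,334)),cv2.resize(s,(370,334),interpolation=cv2.INTER_CUBIC)]))
E
```

```text
time: 16.18
ee_pos: [0.6017, 0.1146, 0.0619]
tcp_rot: [-180.0, -0.0, -100.9]
wrist_force: [2.0, -1.7, -0.0]
opening: -0.0001
16.1833 [0.6017 0.1146 0.0619] [-180.    -0.  -100.9] [ 2.  -1.7 -0. ]
finger rel pivot, tool [ 0.0511 -0.0197]
0.02 242 [255.3 258.8 263.7] [0.5836 0.1231 0.0792]
0.05 3374 [256.9 270.1 289. ] [0.5955 0.1094 0.0768]
0.07 39898 [243.3 260.6 278.2] [0.574  0.0609 0.0742]
time: 17.07
ee_pos: [0.5827, 0.1186, 0.2615]
tcp_rot: [-180.0, 0.0, -101.4]
wrist_force: [-0.4, 0.2, -1.0]
opening: -0.0001
17.1167 [0.5824 0.1184 0.2603] [ 1.7991e+02 -3.0000e-02 -1.0140e+02]
lens [0.5738 0.0632 0.0762]
112 [131, 130, 114, 87, 68, 87, 122, 144, 141, 115, 72, 29, 15, 14, 18, 21, 14, 11, 15, 31, 68, 116, 152, 163, 169, 171, 173, 172, 170, 172, 171, 168, 172, 173, 170, 170, 170, 172, 170, 173, 171, 170, 170, 170, 172, 171, 171, 170, 170, 172, 171, 169, 171, 171, 170, 170, 171, 170, 170, 171, 171, 171, 170, 172, 171, 171, 171, 171, 171, 170, 171, 171, 172, 171, 170, 170, 170, 169, 171, 171, 171, 172, 170, 157, 121, 70, 26, 15, 14, 22, 20, 15, 20, 8, 6, 19, 51, 67, 101, 131, 138, 12
[... 316 characters left out ...]
172, 170, 170, 170, 171, 171, 171, 171, 172, 170, 171, 170, 170, 169, 169, 171, 169, 170, 170, 170, 171, 171, 165, 142, 96, 51, 20, 13, 11, 13, 20, 15, 10, 8, 18, 44, 83, 115, 134, 135, 118, 106, 98]
124 [133, 134, 115, 86, 70, 80, 108, 111, 82, 41, 16, 12, 18, 16, 29, 16, 12, 26, 52, 94, 131, 154, 162, 168, 170, 172, 172, 169, 172, 173, 171, 173, 171, 172, 171, 172, 170, 171, 171, 171, 171, 171, 169, 172, 172, 172, 171, 172, 173, 170, 170, 172, 171, 171, 170, 169, 171, 171, 171, 172, 171, 170, 172, 171, 171, 172, 170, 171, 172, 170, 172, 171, 172, 171, 171, 169, 171, 171, 170, 170, 170, 170, 173, 170, 161, 134, 90, 39, 11, 20, 26, 14, 20, 17, 19, 19, 20, 55, 99, 132, 140, 129, 113, 101, 96]
```

```bash
python3 - <<'E'
from h import *
z=np.load('pics/w11.npz')['p'].astype(int)
print([int(x) for x in z[118,315:345].mean(-1)])
a=np.load('pics/scene0.npz')['p'].astype(int);b=np.load('pics/s11.npz')['p'].astype(int)
m=(np.abs(a-b).sum(-1)>90).astype(np.uint8)
n,l,s,c=cv2.connectedComponentsWithStats(cv2.dilate(m,np.ones((3,3),np.uint8)))
for k in range(1,n):
    if s[k,4]>40: print(s[k],c[k].round())
d=np.load('pics/s11.npz');P=cloud(optics.camera_info('scene'),None,d['d']);Z=P[...,2];v,u=np.mgrid[:420,:560]
print('wrist clear',telemetry.get_obs()['ee_pos'],telemetry.get_obs()['time'])
q=P.reshape(-1,3);al=np.radians(81+120);cx=np.array([.557+.12*np.cos(al),-.058+.12*np.sin(al)])
r=np.hypot(*(q[:,:2]-cx).T)
for hi,lo in [(.060,.046),(.046,.0)]:
    m=(r<.03)&(q[:,2]>lo)&(q[:,2]<hi);print('cup pts',cx.round(3),m.sum(),q[m].mean(0).round(3) if m.any() else '')
E
```

```text
[11, 13, 20, 15, 10, 8, 18, 44, 83, 115, 134, 135, 118, 106, 98, 99, 98, 95, 95, 98, 99, 99, 100, 100, 97, 97, 99, 98, 100, 100]
[  34    0   74   95 3558] [67. 46.]
[274   0   8  21 110] [278.  11.]
[ 377    0   51   39 1490] [399.  17.]
[353   3  12  12  84] [359.   8.]
[362   2  15  31 194] [370.  17.]
[324   5   5  15  67] [326.  12.]
[333   5   5  14  54] [335.  12.]
[297   7   4  15  60] [298.  14.]
[315   6   5  15  64] [317.  13.]
[287   8   5  15  72] [289.  15.]
[254  21  23  15 204] [264.  28.]
[  214    24   182   261 15135] [306. 182.]
[234  33  29  53 844] [245.  57.]
[ 355   46   51  100 3112] [376.  86.]
[286  69   8  10  46] [290.  74.]
[  63   88  192   99 5150] [158. 144.]
wrist clear [0.58224919 0.11834294 0.25978371] 17.1667
cup pts [ 0.445 -0.101] 132 [ 0.447 -0.114  0.051]
cup pts [ 0.445 -0.101] 225 [ 0.451 -0.102  0.019]
```

```bash
python3 -c "
from workcell import order
print(order.job_done())"
```

```text
the job is handed in; nothing more can be done
None
```

I turned the carousel until the dish's holder stood over the lit window. Then I swung the magnifier arm until its lens was centred over the dish, and handed the job in at about 17 s of robot time. I used the shut fingers as one fingertip, and lifted clear (tool at z 0.26) before handing in. Both pushes went slightly too far, so I nudged each back from the other side. The magnifier arm also needed a second small push forward before its nudge back.

**Position:** In the last overhead wrist image, the window rim, lens and dish centres all fell at about pixel column 278. That is within roughly 1 mm of each other across the base. When I stopped pushing the carousel, the holder was about 1–2 mm off the window's centre, well inside the 7.5 mm margin.

**Other objects:** The scene camera still found points at cup height in the cup's holder. The before-and-after comparison showed changes around the carousel and magnifier, the robot, and two patches on the left of the picture that I took for its image and shadow. I did not check those two patches more closely.

**Forces:** The wrist force readings I took while pushing never went above about 3 N.

**Checks that fell short:**
- **Station direction:** estimates of the direction from carousel to window varied from 80.4° to 82.1°, so I relied on comparing positions directly in the image.
- **Lens angle:** the last close reading put the lens arm at 260.6° against my estimate of 260.8° for the centred position.
- **Final picture:** the viewer refused my last picture because I had reached the limit of 12, so the final check was from pixel and depth numbers only.

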